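# Tap-test three clay comales for cracks

### The arm

A 6-joint arm with a two-finger parallel gripper is mounted at the origin on the work surface. World frame = base frame: x ahead of the robot, y to its left, z up, the work surface at z = 0. Lengths are in m, angles in rad, forces in N, time in s.
With the tool pointing down it reaches from about 0.35 to 0.775 m from the base axis. Payload 7.3 kg.
Tool frame: the origin (TCP) lies on the centre line of the jaws, within the pads' length; the fingertips stand 17 mm ahead of it and the grasp point (between the pads) lies 2 mm behind it (robot.tip_extent is the distance from the TCP to the fingertips, in m); z points along the fingers, y is the line along which they close (so a half turn about z gives the same grasp; the last joint's range is limited). The gripper opens to 92 mm and grips with 3 to 60 N. Pads are 19 mm wide; open, the fingers measure 130 mm over their backs; the gripper's body (75 mm by 190 mm) begins 47 mm behind the grasp point.
Start: joints at [1.094, 0.342, 1.524, -0, 1.275, -0.146], TCP at [0.171, 0.497, 0.244] pointing down, gripper open.
Joint ranges: [-2.53, 2.53], [-0.77, 2.02], [0.04, 2.7], [-1, 4.14], [0.28, 2.66], [-3.11, 3.11]. Speed limits (rad/s): [2.57, 2.57, 3.14, 3.14, 3.14, 3.14].

### API

Orientations are given as [roll, pitch, yaw] about the fixed x, y, z axes, in that order (R = Rz(yaw) Ry(pitch) Rx(roll)).
In Python, from cell import robot gives the robot as it stands.
- The arm moves only by the tool step_arm, never from a script. Its argument "motion" is a list of rows, each a list of 2 entries, a list of its own where there are three numbers: the shift along the tool's x, y, z in units of 60 mm (1.0 is 60 mm), then the turn about the tool's z in rad. In form: [[[x, y, z], spin], ...]. A call has 1 to 10 rows; each row is the pose to reach, as a shift and turn from the pose commanded when the call began, along the tool's axes at that moment; what a row does not reach only later rows make up. A row lasts 1/8 s, in which the tool goes at most 62.5 mm and 10.7 degrees, less where a joint would pass 70% of its speed; a pose out of reach is approached as far as the arm can. A call with a gripper value outside its range is refused whole. "hand" is the closure in counts, from 0 (fully open) to 255 (shut), set as the call begins (left out, the last holds). The fingers move at their own pace and stop on an object; "squeeze" is the grip in N (left out, the last holds). Time passes only in rows, so rows that repeat a pose let the fingers close. It gives the time, the measured TCP pose, the force, the opening and the grip force at its end, in the units of the state.
- robot.observe(): the state, without advancing time (a new reading comes with each control period).
- robot.read_camera(name): name is "side" or "top" or "wrist"; returns a dict with "pixels" (384x512x3 uint8, red, green, blue), "intrinsics" (3x3 intrinsics, pixels), "xyz" and "rotation" of the camera in the world; the wrist camera has in their place "T_tool_cam" (4x4, takes a point from camera to tool coordinates, whose origin is the TCP and whose axes are the flange's). Camera axes: x right, y up, looking along -z (the intrinsics and any distortion apply to the point x, -y, -z); pixel columns grow to the right and rows downward; lengths in m; the calibration is good to about 2 mm. The wrist camera is an equidistant fisheye: a pixel r from the principal point sees the ray r / f radians off the axis. A picture is of the moment at which its call begins: read the wrist's pose just before it. There is no depth.
- robot.hand_in(): hands the job in; it is judged then, once.
The state is a dict: "time": time; "qpos": joint angles; "qvel": joint speeds; "joint_efforts": joint torques, N m; "tool_pos": TCP position; "tool_rot": TCP orientation; "contact_force": force on the tool from outside, world axes, zero at the start; "torque": the same for the moment, N m; "opening": finger opening in m; "grip_force": force on a finger pad.
Only numpy, scipy, OpenCV 4.12 (cv2) and the standard library are available. Lean on these libraries where they do the work, as an engineer would, in place of code of your own. Each camera call takes 0.05 s, during which the arm holds its last target. There are 200 camera calls.

### The job

Tap-test the three clay comales on the shelf for cracks: with the fingertips, tap each one lightly on its flat middle, first the smallest, then the middle-sized one, last the largest. Only tap them: do not lift, shift or tip them, and leave the cup, the pastry brush and the salt jar where they are.

Things in the scene. Friction and masses are not known exactly. Their poses are not given: they have to be found in the camera images.
- comal_small: the smallest of three terracotta comales (shallow round griddle dishes), face up, loose on its rest: 86 mm across the rim, 16 mm high, about 150 g, two flat ears 16 mm beyond the rim along its x and -x. Origin: centre of its underside (65 mm above the table), z up; the flat middle of its face, 60 mm across, is 8 mm above the origin, the rim 16 mm. Which comal lies left, centre or right varies.
- rest_small: soft round black silicone rest, 35 mm high, under the smallest comal, fixed to the cedar shelf (top 30 mm above the table). Origin: centre of its underside. It gives: 0.5 to 2.5 N on the middle of the comal starts it sinking, each further mm takes 0.6 N, after 10 mm it is hard; it springs back when let go.
- comal_middle: the middle-sized of three terracotta comales (shallow round griddle dishes), face up, loose on its rest: 118 mm across the rim, 16 mm high, about 280 g, two flat ears 16 mm beyond the rim along its x and -x. Origin: centre of its underside (65 mm above the table), z up; the flat middle of its face, 87 mm across, is 8 mm above the origin, the rim 16 mm. Which comal lies left, centre or right varies.
- rest_middle: soft round black silicone rest, 35 mm high, under the middle-sized comal, fixed to the cedar shelf (top 30 mm above the table). Origin: centre of its underside. It gives: 0.5 to 2.5 N on the middle of the comal starts it sinking, each further mm takes 0.6 N, after 10 mm it is hard; it springs back when let go.
- comal_large: the largest of three terracotta comales (shallow round griddle dishes), face up, loose on its rest: 150 mm across the rim, 16 mm high, about 450 g, two flat ears 16 mm beyond the rim along its x and -x. Origin: centre of its underside (65 mm above the table), z up; the flat middle of its face, 114 mm across, is 8 mm above the origin, the rim 16 mm. Which comal lies left, centre or right varies.
- rest_large: soft round black silicone rest, 35 mm high, under the largest comal, fixed to the cedar shelf (top 30 mm above the table). Origin: centre of its underside. It gives: 0.5 to 2.5 N on the middle of the comal starts it sinking, each further mm takes 0.6 N, after 10 mm it is hard; it springs back when let go.
- cup: turquoise ceramic cup, 72 mm across, 80 mm high, upright on the low adobe wall (top 50 mm above the table) behind the shelf; leave alone. Origin: centre of its underside
- brush: pastry brush, 190 mm long, lying on the low adobe wall roughly along y; leave alone. Origin: underside of its middle, x along the handle towards the bristles
- salt_jar: small glass salt jar with wooden lid, 56 mm across, 75 mm high, upright on the low adobe wall; leave alone. Origin: centre of its underside
Mind the look-alikes: they are no part of the job. Leave any turquoise look-alike of the comal_middle alone. Leave any white look-alike of the comal_large alone.

How it is judged:
On the way, in this order (a step that is already met when the one before it is completed fails the run):
1. the fingers touch the smallest comal on its middle part (over 0.5 N, grasp point within 50 mm of its axis) (contact force between the fingers and comal_small above 0.5 N and horizontal distance between the grasp point and comal_small below 0.05 m), for 0.02 s.
2. the fingers touch the middle-sized comal on its middle part (over 0.5 N, grasp point within 50 mm of its axis) (contact force between the fingers and comal_middle above 0.5 N and horizontal distance between the grasp point and comal_middle below 0.05 m), for 0.02 s.
3. the fingers touch the largest comal on its middle part (over 0.5 N, grasp point within 50 mm of its axis) (contact force between the fingers and comal_large above 0.5 N and horizontal distance between the grasp point and comal_large below 0.05 m), for 0.02 s.
At the end, for the whole second after the job is handed in: All three comales lie at rest and level (within 0.08 rad) within 15 mm of where they began, and the cup, brush and salt jar are within 20 mm of where they began (distance of each of comal_small, comal_middle, comal_large from where it was at the start of the episode below 0.015 m and angle between each of comal_small, comal_middle, comal_large's own z axis and vertical below 0.08 rad and linear speed of each of comal_small, comal_middle, comal_large below 0.02 m/s and distance of each of cup, brush, salt_jar from where it was at the start of the episode below 0.02 m); the robot touches nothing.
It fails at once if a comal is struck or pressed with more than 20 N (contact force between the fingers and comal_small above 20 N or contact force between the fingers and comal_middle above 20 N or contact force between the fingers and comal_large above 20 N).
It fails at once if a comal is lifted, carried or shifted over 25 mm (distance of any of comal_small, comal_middle, comal_large from where it was at the start of the episode above 0.025 m).
It fails at once if a comal is tipped over 0.35 rad (angle between any of comal_small, comal_middle, comal_large's own z axis and vertical above 0.35 rad).
It fails at once if the cup, brush or salt jar is moved over 20 mm (distance of any of cup, brush, salt_jar from where it was at the start of the episode above 0.02 m).
It also fails if it takes over 45 s, if anything falls off the work surface, if the arm or the gripper's body presses on something with over 40 N, if the wrist force passes 120 N, or if a joint passes its speed limit or range.

## Working session

There is one attempt and no reset: what is moved stays moved. The work goes in short steps, Python scripts to look and compute and a tool call to move; the robot and the scene stay as the last step left them, time stands still between calls to the robot, and variables do not carry over. Pictures are saved under pics/ and viewed, at most 10 in all, crops included, and the job is handed in when it is done.

Besides the shell and the picture viewer there is one more tool, called after "Call:" as name([rows], argument=value, ...), one row to a line, values as JSON. step_arm: Moves the arm, as the interface text tells. Its arguments: {"type":"object","properties":{"motion":{"type":"array"},"hand":{"type":"number"},"squeeze":{"type":"number"}},"required":["motion"]}

```bash
mkdir -p pics
python3 - <<'E'
from cell import robot
import cv2
s=robot.observe();print(s['time'],s['tool_pos'],s['tool_rot'],s['opening'],robot.tip_extent)
for n in("top","side"):
    c=robot.read_camera(n);cv2.imwrite(f"pics/{n}0.png",c["pixels"][:,:,::-1]);print(n,c["intrinsics"],c["xyz"],c["rotation"])
E
```

```text
0.0 [0.17033059 0.49618842 0.24305214] [-3.14006064e+00 -1.86477622e-04  2.81078720e+00] 0.09136792860250126 0.017
top [[462.92690274   0.         256.2276788 ]
 [  0.         462.92690274 189.03986969]
 [  0.           0.           1.        ]] [0.35868781 0.17812012 1.7307244 ] [ 0.07951627  0.00253838 -1.57282916]
side [[414.98589008   0.         253.60109912]
 [  0.         414.98589008 188.27788743]
 [  0.           0.           1.        ]] [ 3.99668021e-04 -9.13351562e-01  7.68472524e-01] [ 1.03774235 -0.02167128 -0.42292319]
```

View pics/top0.png

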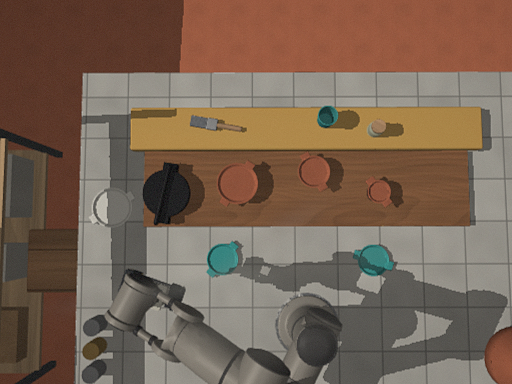

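View pics/side0.png

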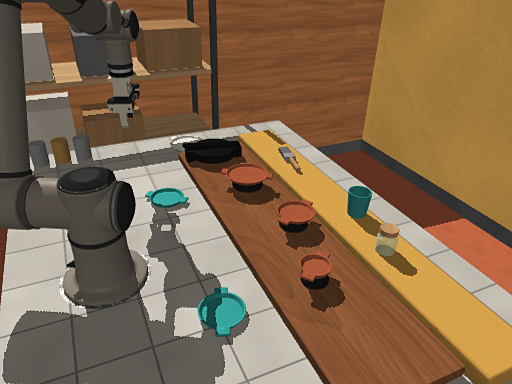

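The top view shows the large comal at about (238,184), the middle one at (314,171) and the small one at (379,191). The cup is at (327,117) and the jar at (377,128), both behind the shelf. The turquoise and white look-alikes lie in front of the shelf and to its left. The side view agrees.

```bash
cat > h.py <<'E'
import numpy as np,cv2
from scipy.spatial.transform import Rotation as R
def ray(c,u,v,z):
    K=c["intrinsics"];d=R.from_euler('xyz',c["rotation"]).as_matrix()@np.array([(u-K[0,2])/K[0,0],-(v-K[1,2])/K[1,1],-1])
    p=np.array(c["xyz"]);return p+d*(z-p[2])/d[2]
def circ(c,u,v,w,z=.081):
    h=cv2.cvtColor(np.ascontiguousarray(c["pixels"]),cv2.COLOR_RGB2HSV)
    m=((h[:,:,0]<9)&(h[:,:,1]>120)&(h[:,:,2]>110)).astype('uint8')
    y0,x0=v-w,u-w;m=m[y0:v+w,x0:u+w]
    n,l,s,ce=cv2.connectedComponentsWithStats(m);i=1+s[1:,4].argmax()
    k=cv2.findContours((l==i).astype('uint8'),0,1)[0];k=max(k,key=cv2.contourArea)[:,0,:]+[x0,y0]
    P=np.array([ray(c,a,b,z)[:2] for a,b in k]);return P
from scipy.optimize import least_squares
E
python3 - <<'E'
from cell import robot
from h import *
T={'small':((379,191),(316,267),.043),'middle':((314,171),(296,214),.059),'large':((238,184),(248,177),.075)}
for cn in(0,1):
  c=robot.read_camera(("top","side")[cn])
  for n,t in T.items():
    P=circ(c,*t[cn],32)
    f=least_squares(lambda q:np.hypot(*(P-q[:2]).T)-t[2],P.mean(0),loss='soft_l1',f_scale=.002)
    print(cn,n,f.x.round(4),P.mean(0).round(4),P.min(0).round(3),P.max(0).round(3),'click',ray(c,*t[cn],.075).round(3))
s=robot.observe();print(s['tool_pos'],R.from_euler('xyz',s['tool_rot']).as_matrix().round(3))
E
```

```text
0 small [ 0.4761 -0.2698] [ 0.4778 -0.2627] [ 0.429 -0.298] [ 0.522 -0.228] click [ 0.483 -0.258  0.075]
0 middle [ 0.5512 -0.0388] [ 0.5469 -0.031 ] [ 0.486 -0.079] [0.609 0.021] click [ 0.555 -0.026  0.075]
0 large [0.5157 0.2323] [0.516  0.2489] [0.44  0.179] [0.591 0.312] click [0.509 0.247 0.075]
1 small [ 0.481  -0.2597] [ 0.4824 -0.2488] [ 0.429 -0.301] [ 0.533 -0.211] click [ 0.482 -0.26   0.075]
1 middle [ 0.5538 -0.0294] [ 0.5503 -0.0191] [ 0.484 -0.08 ] [0.623 0.032] click [ 0.552 -0.033  0.075]
1 large [0.5151 0.2469] [0.5063 0.2578] [0.433 0.178] [0.592 0.325] click [0.51  0.23  0.075]
[0.17039348 0.49636915 0.24328928] [[-0.946  0.325 -0.   ]
 [ 0.325  0.946 -0.001]
 [ 0.    -0.001 -1.   ]]
```

Run:
```python
from cell import robot
import cv2
c=robot.read_camera("top")["pixels"][140:240,195:405,::-1]
cv2.imwrite("pics/crop.png",cv2.resize(c,(798,380),interpolation=cv2.INTER_CUBIC))
```

```text
(no output)
```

View pics/crop.png

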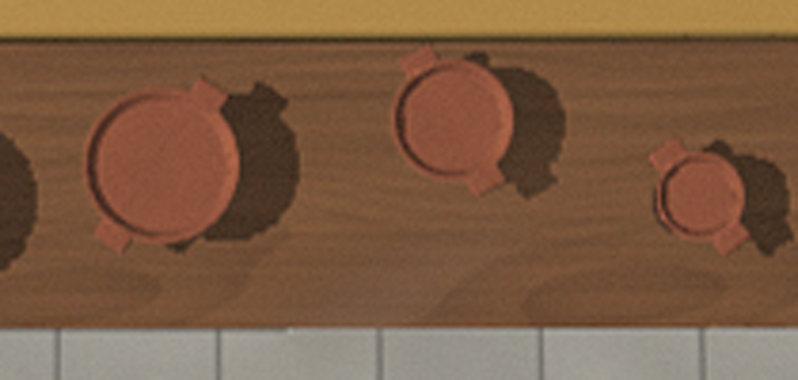

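Enlarged crop: rim centres lie at crop pixels (163,165) for the large, (454,119.5) for the middle and (701.5,196) for the small comal, at scale 3.8.

Run:
```python
from cell import robot
from h import *
c=robot.read_camera("top");s=robot.observe();M=R.from_euler('xyz',s['tool_rot']).as_matrix();p=np.array(s['tool_pos'])
for n,a,b in(('small',701.5,196),('middle',454,119.5),('large',163,165)):
    q=ray(c,195+(a+.5)/3.8-.5,140+(b+.5)/3.8-.5,.081);print(n,q.round(4),(M.T@(np.r_[q[:2],.18]-p)/.06).round(2))
for n,u,v in(('cup',327,117),('jar',377,128)):print(n,ray(c,u,v,.13).round(3))
```

```text
small [ 0.4814 -0.2572  0.081 ] [ -8.98 -10.2    1.06]
middle [ 0.5543 -0.0256  0.081 ] [-8.88 -6.15  1.06]
large [0.5118 0.2489 0.081 ] [-6.72 -2.05  1.06]
cup [ 0.739 -0.067  0.13 ]
jar [ 0.7   -0.242  0.13 ]
```

Call:
step_arm([
  [[-0.95,-0.3,0],-0.15],
  [[-1.9,-0.6,0],-0.3],
  [[-2.9,-0.9,0],-0.33],
  [[-3.8,-1.2,0],-0.33],
  [[-4.8,-1.5,0],-0.33],
  [[-5.75,-1.75,0],-0.33],
  [[-6.7,-2.05,0],-0.33],
  [[-6.7,-2.05,0],-0.33],
], hand=255, squeeze=5)

```text
time: 1.3
tool_pos: [0.5135, 0.2468, 0.243]
tool_rot: [-3.141, 0.0, 3.136]
contact_force: [-0.4, 0.3, -0.5]
opening: 0.0165
grip_force: 0.0
```

Call:
step_arm([
  [[0.06,-0.95,0],0],
  [[0.12,-1.9,0],0],
  [[0.18,-2.85,0],0],
  [[0.24,-3.8,0],0],
  [[0.3,-4.75,0],0],
  [[0.36,-5.7,0],0],
  [[0.42,-6.65,0],0],
  [[0.48,-7.6,0.3],0],
  [[0.53,-8.4,0.9],0],
  [[0.53,-8.4,1.4],0],
])

```text
time: 2.55
tool_pos: [0.478, -0.2565, 0.1584]
tool_rot: [-3.141, 0.0, 3.137]
contact_force: [-0.3, 1.0, -0.3]
opening: 0.0003
grip_force: 0.0
```

Call:
step_arm([
  [[0,0,0],0],
  [[0,0,0],0],
])

```text
time: 2.8
tool_pos: [0.4792, -0.2537, 0.1609]
tool_rot: [-3.141, 0.001, -3.141]
contact_force: [0.0, 0.6, -0.1]
opening: 0.0008
grip_force: 0.0
```

Run:
```python
from cell import robot
import cv2
s=robot.observe();c=robot.read_camera("wrist");cv2.imwrite("pics/w1.png",c["pixels"][:,:,::-1]);print(s['tool_pos'],s['contact_force'],s['opening'])
c=robot.read_camera("side");cv2.imwrite("pics/s1.png",cv2.resize(c["pixels"][180:330,200:400,::-1],(800,600)))
```

```text
[ 0.47924849 -0.25365863  0.1609315 ] [ 0.02982584  0.56214454 -0.09704692] 0.0007501710659744263
```

View pics/w1.png

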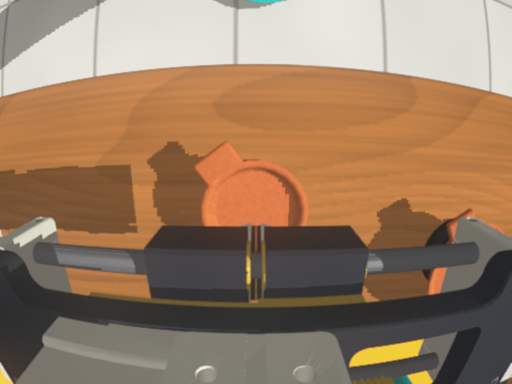

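View pics/s1.png

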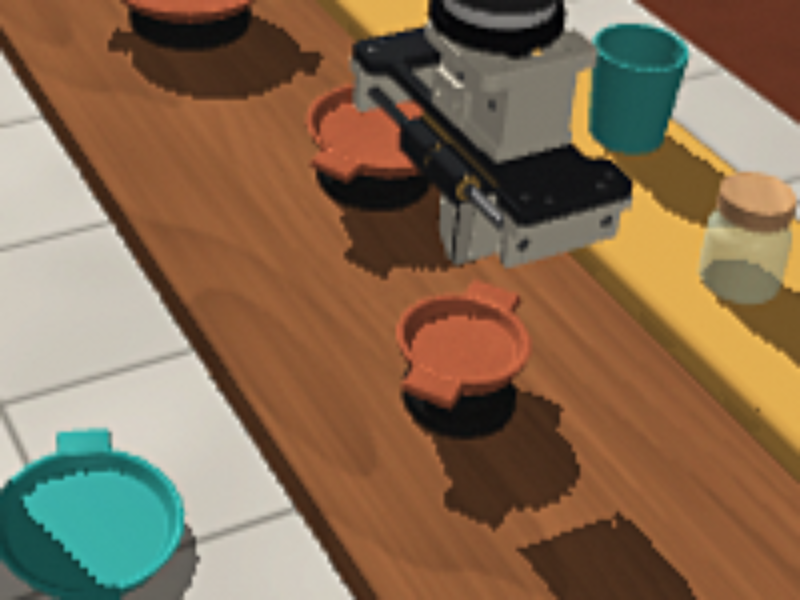

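The wrist view shows the closed fingers centred in y over the small comal, whose rim is at about (255,205). The side view shows them above it and clear of the jar.

Call:
step_arm([
  [[0,0,0.5],0],
  [[0,0,0.85],0],
  [[0,0,1.0],0],
  [[0,0,1.05],0],
  [[0,0,1.1],0],
  [[0,0,1.13],0],
  [[0,0,1.16],0],
  [[0,0,1.18],0],
  [[0,0,1.18],0],
])

```text
time: 4.03
tool_pos: [0.4787, -0.2544, 0.089]
tool_rot: [-3.141, 0.0, 3.141]
contact_force: [0.7, -0.5, 1.7]
opening: 0.0005
grip_force: 0.7
```

Call:
step_arm([
  [[0,0,0.02],0],
  [[0,0,0.04],0],
  [[0,0,0.04],0],
])

```text
time: 4.4
tool_pos: [0.4787, -0.2544, 0.0866]
tool_rot: [-3.141, 0.0, 3.141]
contact_force: [-0.0, -0.2, 4.1]
opening: 0.0003
grip_force: 1.4
```

Call:
step_arm([
  [[0,0,-0.1],0],
  [[0,0,-0.5],0],
  [[0,0,-1.2],0],
  [[-0.3,0.9,-1.3],0],
  [[-0.6,1.85,-1.3],0],
  [[-0.9,2.75,-1.3],0],
  [[-1.2,3.6,-1.3],0],
  [[-1.25,3.8,-1.3],0],
  [[-1.25,3.8,-0.8],0],
  [[-1.25,3.8,-0.4],0],
])

```text
time: 5.65
tool_pos: [0.5532, -0.0267, 0.1098]
tool_rot: [-3.141, -0.001, 3.141]
contact_force: [-0.6, -0.5, -0.7]
opening: 0.0006
grip_force: 0.0
```

Call:
step_arm([
  [[0,0,0],0],
  [[0,0,0.15],0],
  [[0,0,0.22],0],
  [[0,0,0.28],0],
  [[0,0,0.31],0],
  [[0,0,0.34],0],
  [[0,0,0.34],0],
])

```text
time: 6.52
tool_pos: [0.5539, -0.0264, 0.0902]
tool_rot: [-3.142, 0.0, 3.141]
contact_force: [-0.2, -0.3, 2.4]
opening: 0.0007
grip_force: 0.6
```

Call:
step_arm([
  [[0,0,0.02],0],
  [[0,0,0.04],0],
  [[0,0,0.04],0],
])

```text
time: 6.9
tool_pos: [0.5539, -0.0264, 0.0878]
tool_rot: [3.142, 0.0, 3.141]
contact_force: [-0.3, 0.9, 2.5]
opening: 0.0006
grip_force: 1.3
```

Call:
step_arm([
  [[0,0,-0.1],0],
  [[0,0,-0.5],0],
  [[0,0,-1.2],0],
  [[0.15,0.9,-1.3],0],
  [[0.3,1.85,-1.3],0],
  [[0.45,2.8,-1.3],0],
  [[0.6,3.75,-1.3],0],
  [[0.7,4.57,-1.3],0],
  [[0.7,4.57,-0.8],0],
  [[0.7,4.57,-0.4],0],
])

```text
time: 8.15
tool_pos: [0.5114, 0.2488, 0.111]
tool_rot: [-3.142, -0.0, -3.141]
contact_force: [0.4, -0.2, -0.6]
opening: 0.0003
grip_force: 0.0
```

Call:
step_arm([
  [[0,0,0],0],
  [[0,0,0.15],0],
  [[0,0,0.22],0],
  [[0,0,0.28],0],
  [[0,0,0.31],0],
  [[0,0,0.34],0],
  [[0,0,0.38],0],
  [[0,0,0.38],0],
])

```text
time: 9.15
tool_pos: [0.5121, 0.2479, 0.089]
tool_rot: [3.141, 0.0, 3.141]
contact_force: [-0.2, -0.4, 1.7]
opening: 0.0005
grip_force: 0.8
```

Call:
step_arm([
  [[0,0,0.03],0],
  [[0,0,0.05],0],
  [[0,0,0.05],0],
])

```text
time: 9.52
tool_pos: [0.5121, 0.2479, 0.0861]
tool_rot: [3.141, 0.0, 3.141]
contact_force: [-1.1, -0.9, 3.4]
opening: 0.0007
grip_force: 1.7
```

Call:
step_arm([
  [[0,0,-0.1],0],
  [[0,0,-0.5],0],
  [[0,0,-1.2],0],
  [[0,0,-2.0],0],
  [[0,0,-2.5],0],
  [[0,0,-2.5],0],
  [[0,0,-2.5],0],
  [[0,0,-2.5],0],
])

```text
time: 10.52
tool_pos: [0.5113, 0.2476, 0.2344]
tool_rot: [-3.141, -0.003, 3.141]
contact_force: [-1.0, -0.6, 0.8]
opening: 0.0002
grip_force: 0.0
```

Run:
```python
from cell import robot
import cv2
s=robot.observe();print(s['tool_pos'],s['contact_force'])
c=robot.read_camera("side");cv2.imwrite("pics/s2.png",c["pixels"][:,:,::-1])
```

```text
[0.51128478 0.2476288  0.23440686] [-0.98827682 -0.61861552  0.83636091]
```

View pics/s2.png

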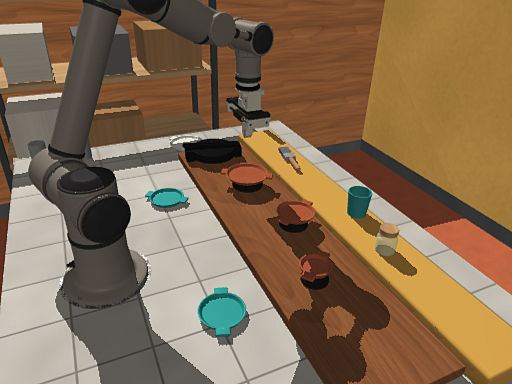

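All three comales lie level where they began, at about (248,177), (296,214) and (316,267). The cup, jar and brush have not moved, and the arm is clear.

```bash
python3 -c "
from cell import robot
print(robot.hand_in())"
```

```text
the job is handed in; nothing more can be done
None
```

I tapped the three comales on their middles in order (small, middle, large) at about 4.1, 2.5 and 3.4 N, saw nothing visibly out of place in the last picture, and handed the job in; it returned no verdict.

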